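# Lock a candle jar down in the labelling jig

## Task

Stand the black candle jar upright in the middle of the labelling jig's green sprung platform and press jar and platform down together until the orange catch snaps over and keeps the platform down, then let go. Leave the white candle and the amber jar where they stand, and do not push the platform down without the jar.

Things in the scene. Friction and masses are not known exactly. Their poses are not given: they have to be found in the camera images.
- black_jar_mid (a point): Centre, half-way up (39 mm above its underside), of the black candle jar: black glass with a black lid, an upright solid cylinder 60 mm in diameter and 78 mm high, about 0.25 kg, standing loose on the table. z is its long axis. It is the one to load.
- platform_top (a point): Top centre of the jig's flat green platform (90 mm across), z up, x towards the orange catch. Sprung: top 95 mm above the table, sinks 34 mm at most (about 12 N). Pushed 28 to 32 mm down and held there 0.5 s, it is caught; let go, it stays 24 mm down, else it rises again. Jig is fixed: catch at x 55 to 130, 62 mm high; base x -65 to 135, y -100 to 60; label roll at x 85, y -72, 74 mm high.
- white_candle_mid (a point): Centre, half-way up (39 mm above its underside), of a bystander: an open clear glass with white wax, 60 mm in diameter and 78 mm high, loose on the table. To be left alone.
- amber_jar_mid (a point): Centre, half-way up (39 mm above its underside), of a bystander: an amber glass jar with a light wooden lid, 60 mm in diameter and 78 mm high, loose on the table. To be left alone.
Not all that is in view belongs to the job. Of the things that look like the part that bears black_jar_mid, take the one that is farthest from the robot's base at the start.

How it is judged:
At the end, for the whole second after the job is handed in: The black jar stands upright (within 0.15 rad) on the platform, within 18 mm of its centre, underside on it within 5 mm; the catch holds the platform down (top under 78 mm above the table); the white candle and the amber jar are within 30 mm of their starts (height (world z) of platform_top below 0.078 m and horizontal distance between black_jar_mid and platform_top below 0.018 m and z of black_jar_mid in the frame of platform_top between 0.034 and 0.044 m and angle between black_jar_mid's own z axis and vertical below 0.15 rad and distance of each of white_candle_mid, amber_jar_mid from where it was at the start of the episode below 0.03 m); the robot touches nothing.
It fails at once if the platform is pushed down 20 mm or more without the black jar on it (over 30 mm off its axis or 20 mm above it) (height (world z) of platform_top below 0.075 m and (horizontal distance between black_jar_mid and platform_top above 0.03 m or z of black_jar_mid in the frame of platform_top above 0.059 m)).
It fails at once if the white candle is moved more than 30 mm (distance of white_candle_mid from where it was at the start of the episode above 0.03 m).
It fails at once if the amber jar is moved more than 30 mm (distance of amber_jar_mid from where it was at the start of the episode above 0.03 m).
It also fails if it takes over 40 s, if anything falls off the work surface, if the arm or the gripper's body presses on something with over 40 N, if the wrist force passes 120 N, or if a joint passes its speed limit or range.

## Robot

A 6-joint arm with a two-finger parallel gripper is mounted at the origin on the work surface. World frame = base frame: x ahead of the robot, y to its left, z up, the work surface at z = 0. Lengths are in m, angles in rad, forces in N, time in s.
With the tool pointing down it reaches from about 0.375 to 0.9 m from the base axis. Payload 3.1 kg.
Tool frame: the origin (TCP) lies at the very end of the fingers, on their centre line; the grasp point (between the pads) lies 19 mm behind it (robot.hold_point_z is the distance from the TCP to the grasp point, in m); z points along the fingers, y is the direction in which the jaws open and shut (so a half turn about z gives the same grasp; the last joint's range is limited). The gripper opens to 87 mm and grips with 3 to 60 N. Pads are 19 mm wide; open, the fingers measure 117 mm over their backs; the gripper's body (75 mm by 190 mm) begins 51 mm behind the grasp point.
Start: joints at [1.097, 0.527, 1.433, -0, 1.181, -0.178], TCP at [0.182, 0.598, 0.223] pointing down, gripper open.
Joint ranges: [-3.08, 3.08], [-0.75, 2.2], [0.22, 2.44], [-1.43, 4.57], [0, 2.65], [-2.85, 2.85]. Speed limits (rad/s): [2.79, 2.79, 3.14, 3.14, 3.14, 3.14].

## Interface

Orientations are given as a 3x3 rotation matrix whose columns are the frame's x, y, z axes.
In Python, from bench import monitor, optics, workorder, models, robot gives the robot as it stands.
- The arm moves only by the shell command python3 -m handwheel 'ROWS' [FORCE]. ROWS is JSON, a list of rows, each an object with "travel": the shift along the tool's x, y, z in mm, a list of three; "roll": the turn about the tool's z in rad; "gripper": the closure, from 0 (fully open) to 1 (shut). In form: [{"travel": [dx, dy, dz], "roll": roll, "gripper": gripper}, ...]. A call has exactly 10 rows; each row shifts and turns the commanded pose from where the row before left it, along the tool's axes as they then stand; what a row does not reach is not made up. A row lasts 1/12 s, in which the tool goes at most 41.7 mm and 7.16 degrees, less where a joint would pass 70% of its speed; a pose out of reach is approached as far as the arm can. A call with a gripper value outside its range is refused whole. The fingers move at their own pace and stop on an object; FORCE is the grip in N (left out, the last holds). Time passes only in rows, so rows that do not move let the fingers close, or fill a call up. It gives the time, the measured TCP pose, the force and the opening at its end, in the units of the state.
- monitor.sense(): the state, without advancing time (a new reading comes with each control period).
- optics.snapshot(name): name is "scene" or "top"; returns (picture, depth): 384x512x3 uint8, red, green, blue; 384x512 float32, m along the optical axis (not along the pixel's ray), 0 where there is no reading.
- optics.camera_model(name): a dict with "K" (3x3 intrinsics, pixels), "R" (3x3) and "t" (3): a world point X has camera coordinates R X + t. Camera axes: x right, y down, z forward; pixel columns grow to the right and rows downward; lengths in m; the calibration is good to about 2 mm. A picture is of the moment at which its call begins. camera_model takes no time and is no camera call.
- workorder.close_job(): hands the job in, once; it reports no verdict.
Trained networks look in the newest picture that a camera, given by its name, has taken for a name from the list of things; names that differ only in an ending like _2 or _b are one class to them, and where a whole thing is asked for, a point or a joint stands for the part that bears it (a point fixed in the world has none). Each returns a list of dicts, best first, with "conf" (0 to 1); they miss things now and then, are a little off and sometimes report something else, mostly with a low value. They report only what shows in the picture. A call takes as long as a camera call. They do not tell look-alikes from the thing itself.
- models.look_for(camera, name): "bbox" ([left, top, right, bottom] in pixels, round what is visible of it).
- models.regions_of(camera, name): "mask" (384x512 bool, what is visible of it) and "bbox" ([left, top, right, bottom] in pixels, round what is visible of it).
The state is a dict: "time_s": time; "joint_positions": joint angles; "joint_velocities": joint speeds; "tau": joint torques, N m; "position": TCP position; "tcp_rot": TCP orientation; "wrist_force": force on the tool from outside, world axes, zero at the start; "torque": the same for the moment, N m; "width": opening from 0.0 (shut) to 1.0 (fully open).
Only numpy, scipy, OpenCV 4.12 (cv2) and the standard library are available. Lean on these libraries where they do the work, as an engineer would, in place of code of your own. Each camera call takes 0.05 s, during which the arm holds its last target.

## Working session

There is one attempt and no reset: what is moved stays moved. The work goes in short steps, Python scripts to look and compute and a shell command to move; the robot and the scene stay as the last step left them, time stands still between calls to the robot, and variables do not carry over. Pictures are saved under pics/ and viewed, and the job is handed in when it is done.

```bash
ls; mkdir -p pics; cat > h.py <<'E'
import numpy as np, cv2
from bench import monitor, optics, workorder, models, robot
def save(p,n): cv2.imwrite('pics/'+n+'.png',cv2.cvtColor(p,cv2.COLOR_RGB2BGR))
def world(cam,u,v,d):
    m=optics.camera_model(cam);K,R,t=map(np.array,(m['K'],m['R'],m['t']))
    u,v,d=map(np.asarray,(u,v,d))
    c=np.stack([(u-K[0,2])/K[0,0]*d,(v-K[1,2])/K[1,1]*d,d],-1)
    return (c-t)@R
E
python3 - <<'E'
from h import *
np.set_printoptions(precision=4,suppress=True)
s=monitor.sense();print(s['time_s'],s['position'],s['tcp_rot'],s['wrist_force'],s['width'],robot.hold_point_z)
for c in ('scene','top'):
    p,d=optics.snapshot(c);save(p,c+'0');np.save(c+'0.npy',d)
    for n in ('black_jar_mid','platform_top','white_candle_mid','amber_jar_mid'):
        for r in models.regions_of(c,n):
            m=r['mask'];v,u=np.nonzero(m&(d>0))
            w=world(c,u,v,d[v,u]) if len(u) else np.zeros((1,3))
            zt=np.percentile(w[:,2],95);top=w[abs(w[:,2]-zt)<.006]
            print(c,n,round(r['conf'],2),r['bbox'],len(u),'ztop',zt.round(4),'topc',top.mean(0).round(4),'mid',(top.min(0)+top.max(0))[:2]/2,'ext',np.ptp(top,0)[:2])
print(monitor.sense()['time_s'])
E
```

```text
pics
0.0 [0.1818 0.5972 0.2216] [[-0.9566  0.2915 -0.001 ]
 [ 0.2915  0.9566 -0.0019]
 [ 0.0004 -0.0021 -1.    ]] [-0.4323  0.2153 -0.2014] 1.0004420725342147 0.0187
scene black_jar_mid 0.89 [265.4, 98.4, 296.1, 140.3] 1136 ztop 0.0803 topc [0.3666 0.1273 0.0788] mid [0.3649 0.1275] ext [0.0616 0.0585]
scene black_jar_mid 0.77 [262.9, 139.8, 300.0, 187.4] 1304 ztop 0.0802 topc [0.4655 0.0836 0.0788] mid [0.4644 0.0841] ext [0.0603 0.0592]
scene black_jar_mid 0.74 [149.9, 125.2, 186.5, 172.1] 1238 ztop 0.0802 topc [ 0.3531 -0.106   0.0788] mid [ 0.3513 -0.1055] ext [0.0588 0.0582]
scene black_jar_mid 0.59 [207.6, 115.1, 240.3, 158.2] 1236 ztop 0.0803 topc [0.3641 0.003  0.0789] mid [0.3631 0.0034] ext [0.0597 0.0592]
scene platform_top 0.96 [67.9, 220.7, 129.0, 292.9] 2736 ztop 0.0973 topc [ 0.5308 -0.2656  0.0957] mid [ 0.5289 -0.2652] ext [0.0904 0.0887]
scene white_candle_mid 0.86 [344.6, 122.7, 387.6, 169.7] 1355 ztop 0.0784 topc [0.4891 0.2525 0.0769] mid [0.4897 0.2526] ext [0.0601 0.0607]
scene amber_jar_mid 0.93 [317.0, 203.7, 358.6, 256.7] 1426 ztop 0.0804 topc [0.6245 0.1186
[... 456 characters left out ...]
 0.0579]
top black_jar_mid 0.83 [193.4, 243.8, 226.9, 277.4] 759 ztop 0.0804 topc [0.3646 0.1262 0.0785] mid [0.3644 0.126 ] ext [0.0562 0.0556]
top black_jar_mid 0.76 [254.2, 246.4, 283.8, 277.0] 747 ztop 0.0805 topc [0.3628 0.0025 0.0785] mid [0.3632 0.0023] ext [0.0579 0.0586]
top platform_top 0.61 [376.0, 152.0, 428.9, 199.9] 1656 ztop 0.0974 topc [ 0.5294 -0.2661  0.0955] mid [ 0.5296 -0.2659] ext [0.0869 0.0887]
top white_candle_mid 0.67 [135.6, 186.9, 169.9, 216.7] 899 ztop 0.0778 topc [0.4882 0.2498 0.0766] mid [0.4884 0.2513] ext [0.0567 0.0594]
top amber_jar_mid 0.92 [201.3, 123.1, 228.4, 154.5] 790 ztop 0.0802 topc [0.6227 0.1185 0.0785] mid [0.6232 0.1181] ext [0.0594 0.0572]
0.5
```

```bash
python3 - <<'E'
import cv2
a=cv2.imread('pics/scene0.png');cv2.imwrite('pics/s0b.png',cv2.resize(a,(800,600),interpolation=3))
a=cv2.imread('pics/top0.png');cv2.imwrite('pics/t0b.png',cv2.resize(a,(800,600),interpolation=3))
a=cv2.imread('pics/scene0.png')[80:280,50:400];cv2.imwrite('pics/s0c.png',cv2.resize(a,None,fx=2.2,fy=2.2,interpolation=2))
E
```

```text
(no output)
```

View pics/s0b.png

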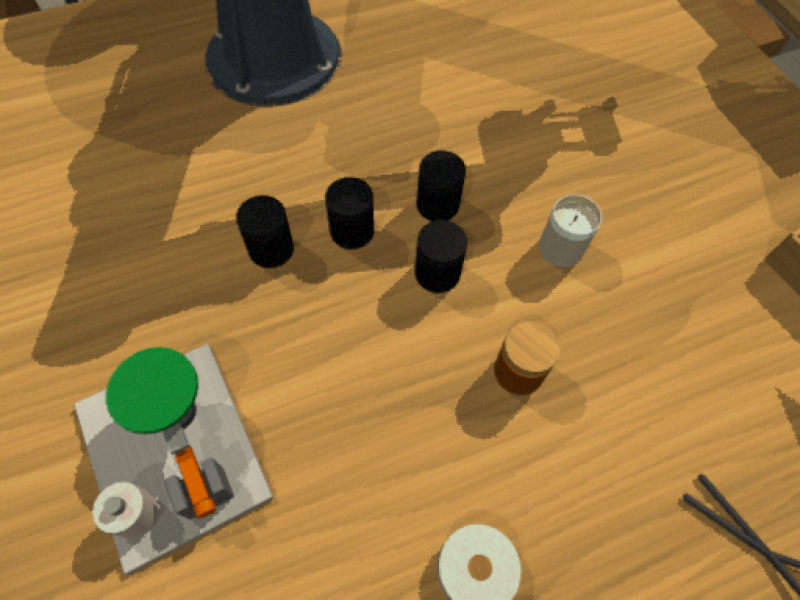

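View pics/t0b.png

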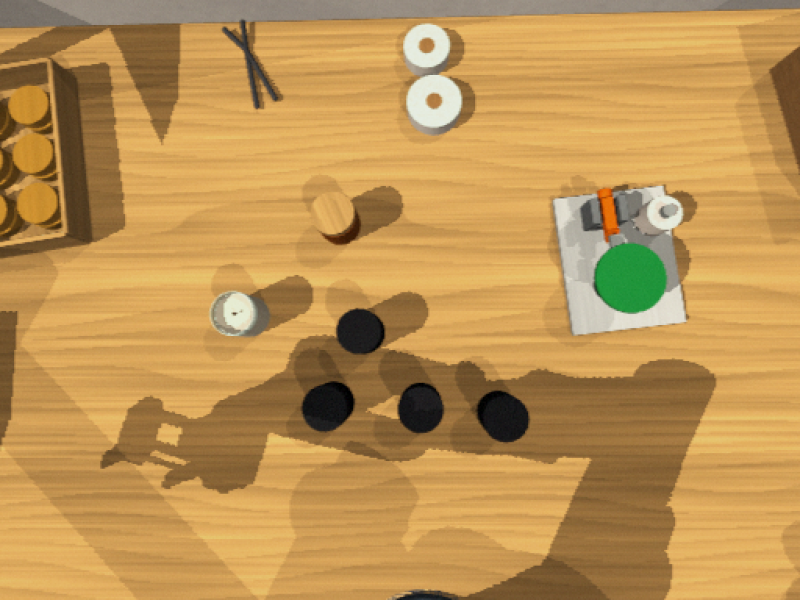

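View pics/s0c.png

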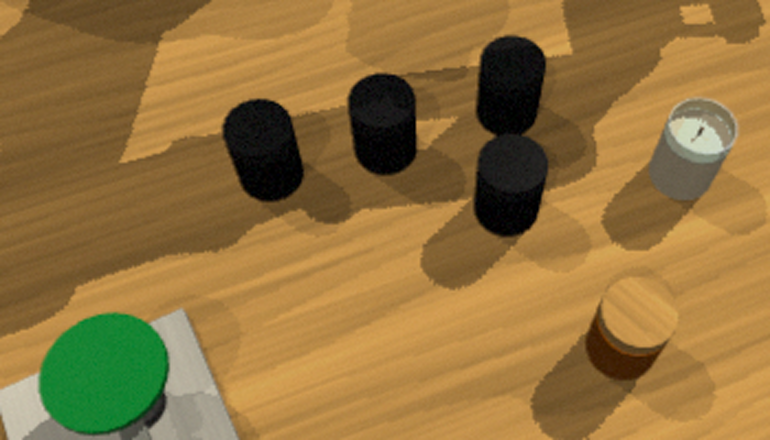

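Four black jars look alike. In the 800x600 top view they are at (360,331), (328,406), (420,408) and (503,416). Measured from the base they are at 0.471, 0.385, 0.363 and 0.367 m. The farthest is the one at top (360,331), scene-crop (511,185), at world (0.464, 0.083), next to the white candle and the amber jar. The crop shows it as the front jar of the right-hand pair. The jaw direction already clears its neighbours, so no roll is needed.

```bash
python3 - <<'E'
import cv2
a=cv2.imread('pics/top0.png')[180:300,180:350];a=cv2.resize(a,None,fx=4.4,fy=4.4,interpolation=2)
cv2.circle(a,(int((231-180)*4.4),int((212-180)*4.4)),75,(0,0,255),2);cv2.imwrite('pics/t0c.png',a)
E
python3 -m handwheel '[{"travel":[-28,-27.3,0],"roll":0,"gripper":0},{"travel":[-28,-27.3,0],"roll":0,"gripper":0},{"travel":[-28,-27.3,0],"roll":0,"gripper":0},{"travel":[-28,-27.3,0],"roll":0,"gripper":0},{"travel":[-28,-27.3,0],"roll":0,"gripper":0},{"travel":[-28,-27.3,0],"roll":0,"gripper":0},{"travel":[-28,-27.3,0],"roll":0,"gripper":0},{"travel":[-28,-27.3,0],"roll":0,"gripper":0},{"travel":[-28,-27.3,0],"roll":0,"gripper":0},{"travel":[-28,-27.3,0],"roll":0,"gripper":0}]'
python3 -m handwheel '[{"travel":[-28,-27.3,0],"roll":0,"gripper":0},{"travel":[-28,-27.3,0],"roll":0,"gripper":0},{"travel":[-28,-27.3,0],"roll":0,"gripper":0},{"travel":[-28,-27.3,0],"roll":0,"gripper":0},{"travel":[-28,-27.3,0],"roll":0,"gripper":0},{"travel":[0,0,0],"roll":0,"gripper":0},{"travel":[0,0,0],"roll":0,"gripper":0},{"travel":[0,0,0],"roll":0,"gripper":0},{"travel":[0,0,0],"roll":0,"gripper":0},{"travel":[0,0,0],"roll":0,"gripper":0}]'
```

```text
time_s: 1.33
position: [0.3711, 0.2535, 0.2229]
tcp_rot: [[-0.957, 0.291, 0.001], [0.291, 0.957, 0.0], [-0.001, 0.001, -1.0]]
wrist_force: [0.2, 0.9, -0.3]
width: 1.002
time_s: 2.17
position: [0.4635, 0.085, 0.2225]
tcp_rot: [[-0.957, 0.289, -0.001], [0.289, 0.957, 0.0], [0.001, 0.0, -1.0]]
wrist_force: [0.2, 1.2, -0.0]
width: 1.002
```

View pics/t0c.png

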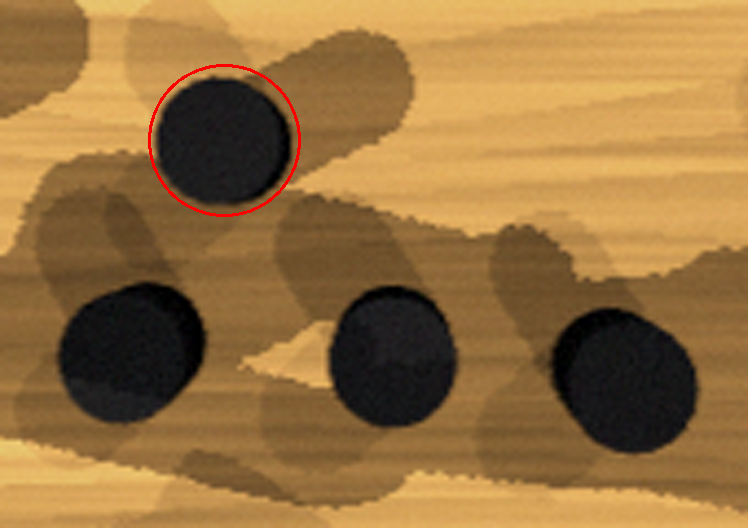

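The crop shows the circled jar at (224,141), the uppermost one in the top view and so the farthest from the base, standing free. Descending on it.

```bash
python3 -m handwheel '[{"travel":[-1,-1.6,25],"roll":0,"gripper":0},{"travel":[0,0,25],"roll":0,"gripper":0},{"travel":[0,0,25],"roll":0,"gripper":0},{"travel":[0,0,25],"roll":0,"gripper":0},{"travel":[0,0,25],"roll":0,"gripper":0},{"travel":[0,0,20],"roll":0,"gripper":0},{"travel":[0,0,20],"roll":0,"gripper":0},{"travel":[0,0,16],"roll":0,"gripper":0},{"travel":[0,0,10],"roll":0,"gripper":0},{"travel":[0,0,0],"roll":0,"gripper":0}]'
python3 -m handwheel '[{"travel":[0,0,0],"roll":0,"gripper":0.15},{"travel":[0,0,0],"roll":0,"gripper":0.25},{"travel":[0,0,0],"roll":0,"gripper":0.3},{"travel":[0,0,0],"roll":0,"gripper":0.4},{"travel":[0,0,0],"roll":0,"gripper":0.5},{"travel":[0,0,0],"roll":0,"gripper":0.5},{"travel":[0,0,0],"roll":0,"gripper":0.5},{"travel":[0,0,0],"roll":0,"gripper":0.5},{"travel":[0,0,0],"roll":0,"gripper":0.5},{"travel":[0,0,0],"roll":0,"gripper":0.5}]' 40
```

```text
time_s: 3.0
position: [0.4636, 0.0829, 0.03]
tcp_rot: [[-0.957, 0.29, -0.004], [0.29, 0.957, 0.0], [0.004, -0.001, -1.0]]
wrist_force: [0.3, 1.1, 0.3]
width: 1.0
time_s: 3.83
position: [0.4657, 0.082, 0.0323]
tcp_rot: [[-0.956, 0.292, 0.002], [0.292, 0.956, 0.0], [-0.002, 0.001, -1.0]]
wrist_force: [0.5, 1.6, 6.1]
width: 0.679
```

```bash
python3 -m handwheel '[{"travel":[0,0,-5],"roll":0,"gripper":0.9},{"travel":[0,0,-15],"roll":0,"gripper":0.9},{"travel":[0,0,-20],"roll":0,"gripper":0.9},{"travel":[0,0,-20],"roll":0,"gripper":0.9},{"travel":[0,0,-20],"roll":0,"gripper":0.9},{"travel":[0,0,-20],"roll":0,"gripper":0.9},{"travel":[0,0,-20],"roll":0,"gripper":0.9},{"travel":[0,0,-20],"roll":0,"gripper":0.9},{"travel":[0,0,0],"roll":0,"gripper":0.9},{"travel":[0,0,0],"roll":0,"gripper":0.9}]' 45
python3 - <<'E'
from h import *
p,d=optics.snapshot('scene');save(cv2.resize(p,(800,600)),'s1')
s=monitor.sense();print(s['time_s'],s['position'],s['tcp_rot'].round(4),s['wrist_force'],s['torque'],s['width'])
for r in models.regions_of('scene','black_jar_mid'):print(r['conf'],r['bbox'])
E
```

```text
time_s: 4.67
position: [0.4651, 0.0818, 0.1719]
tcp_rot: [[-0.957, 0.292, 0.002], [0.292, 0.957, -0.0], [-0.002, 0.0, -1.0]]
wrist_force: [-0.2, 0.1, -2.8]
width: 0.684
4.7167 [0.46418772 0.081803   0.1709803 ] [[-9.565e-01  2.916e-01 -1.200e-03]
 [ 2.916e-01  9.565e-01 -1.000e-04]
 [ 1.100e-03 -4.000e-04 -1.000e+00]] [ 0.19447768  0.03068187 -3.58862539] [ 0.00353445  0.03560317 -0.03826004] 0.6799819028679883
0.8 [153.5, 123.1, 185.2, 167.8]
0.68 [267.0, 91.7, 307.8, 148.1]
0.62 [205.9, 111.3, 238.1, 156.8]
```

View pics/s1.png

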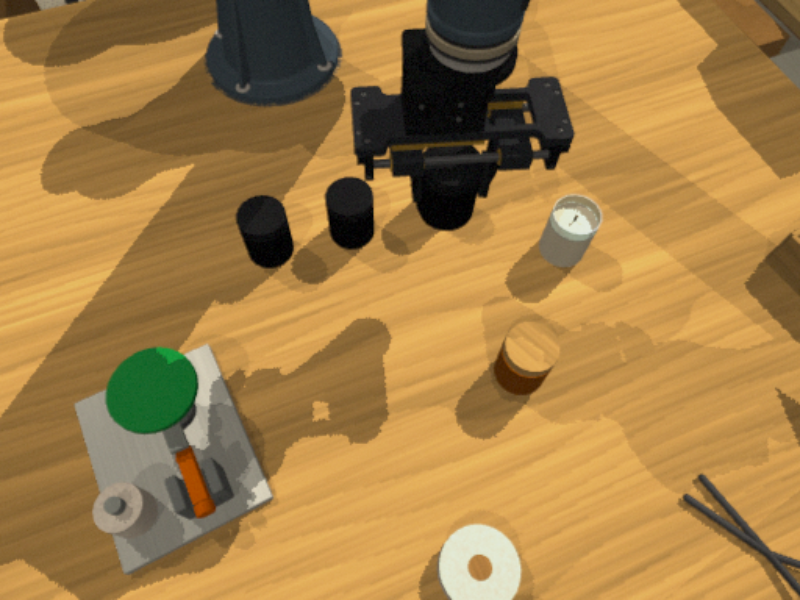

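The jar is up in the jaws, at (446,200) in the picture. The opening is 59 mm, the load about 3 N, and the bystanders have not moved. Carrying it to the platform.

```bash
python3 -m handwheel '[{"travel":[-7,-13,0],"roll":0,"gripper":0.9},{"travel":[-13.6,-26.1,0],"roll":0,"gripper":0.9},{"travel":[-13.6,-26.1,0],"roll":0,"gripper":0.9},{"travel":[-13.6,-26.1,0],"roll":0,"gripper":0.9},{"travel":[-13.6,-26.1,0],"roll":0,"gripper":0.9},{"travel":[-13.6,-26.1,0],"roll":0,"gripper":0.9},{"travel":[-13.6,-26.1,0],"roll":0,"gripper":0.9},{"travel":[-13.6,-26.1,0],"roll":0,"gripper":0.9},{"travel":[-13.6,-26.1,0],"roll":0,"gripper":0.9},{"travel":[-13.6,-26.1,0],"roll":0,"gripper":0.9}]'
python3 -m handwheel '[{"travel":[-13.6,-26.1,0],"roll":0,"gripper":0.9},{"travel":[-13.6,-26.1,0],"roll":0,"gripper":0.9},{"travel":[-7,-13,0],"roll":0,"gripper":0.9},{"travel":[0,0,0],"roll":0,"gripper":0.9},{"travel":[0,0,0],"roll":0,"gripper":0.9},{"travel":[0,0,0],"roll":0,"gripper":0.9},{"travel":[0,0,0],"roll":0,"gripper":0.9},{"travel":[0,0,0],"roll":0,"gripper":0.9},{"travel":[0,0,0],"roll":0,"gripper":0.9},{"travel":[0,0,0],"roll":0,"gripper":0.9}]'
python3 - <<'E'
from h import *
np.set_printoptions(precision=4,suppress=True)
s=monitor.sense();print(s['time_s'],s['position'],s['tcp_rot'].round(4),s['wrist_force'],s['torque'],s['width'])
for c in ('scene','top'):
    p,d=optics.snapshot(c);save(p,c+'2');np.save(c+'2.npy',d)
    for n in ('black_jar_mid','platform_top'):
        for r in models.regions_of(c,n):
            v,u=np.nonzero(r['mask']&(d>0))
            w=world(c,u,v,d[v,u]);print(c,n,r['conf'],r['bbox'],np.percentile(w,2,axis=0),np.percentile(w,98,axis=0))
a=cv2.imread('pics/scene2.png')[150:350,20:280];cv2.imwrite('pics/s2c.png',cv2.resize(a,None,fx=3,fy=3))
E
```

```text
time_s: 5.6
position: [0.5153, -0.1938, 0.1692]
tcp_rot: [[-0.956, 0.292, -0.004], [0.292, 0.956, 0.003], [0.005, 0.001, -1.0]]
wrist_force: [0.6, 0.3, -3.2]
width: 0.68
time_s: 6.43
position: [0.5303, -0.2645, 0.1718]
tcp_rot: [[-0.957, 0.291, 0.0], [0.291, 0.957, 0.0], [-0.0, 0.0, -1.0]]
wrist_force: [0.3, 0.5, -3.8]
width: 0.684
6.4333 [ 0.5303 -0.2645  0.1718] [[-0.9569  0.2905  0.    ]
 [ 0.2905  0.9569  0.    ]
 [-0.      0.0001 -1.    ]] [ 0.3039  0.4948 -3.7934] [ 0.0027  0.0004 -0.0131] 0.6842922742121282
scene black_jar_mid 0.82 [41.5, 191.9, 108.7, 258.1] [ 0.5048 -0.2881  0.1451] [ 0.5578 -0.2399  0.2195]
scene black_jar_mid 0.81 [151.3, 124.6, 185.2, 171.4] [ 0.3282 -0.1327  0.0073] [ 0.3805 -0.0785  0.0809]
scene black_jar_mid 0.72 [266.3, 96.1, 298.8, 142.2] [0.3397 0.099  0.0072] [0.394  0.1529 0.0807]
scene black_jar_mid 0.57 [208.2, 117.1, 238.4, 157.2] [ 0.3381 -0.0256  0.0074] [0.3919 0.0292 0.0807]
scene platform_top 0.6 [69.1, 222.7, 126.3, 290.8] [ 0.5062 -0.3051  0.0692] [ 0.5881 -0.2248  0.0978]
top black_jar_mid 0.97 [254.3, 244.5, 282.4, 276.5] [ 0.3367 -0.0227  0.0529] [0.3902 0.0275 0.0811]
top black_jar_mid 0.76 [398.7, 149.7, 444.1, 193.0] [ 0.4992 -0.2765  0.1443] [ 0.5559 -0.2372  0.2198]
top black_jar_mid 0.69 [304.0, 249.8, 338.3, 281.7] [ 0.3249 -0.1325  0.0121] [ 0.3801 -0.0773  0.0808]
top black_jar_mid 0.65 [195.1, 245.8, 225.3, 278.4] [0.3387 0.098  0.0196] [0.3924 0.1538 0.0807]
top platform_top 0.86 [377.6, 172.0, 423.4, 200.6] [ 0.4883 -0.2927  0.0928] [ 0.5385 -0.224   0.0979]
```

View pics/s2c.png

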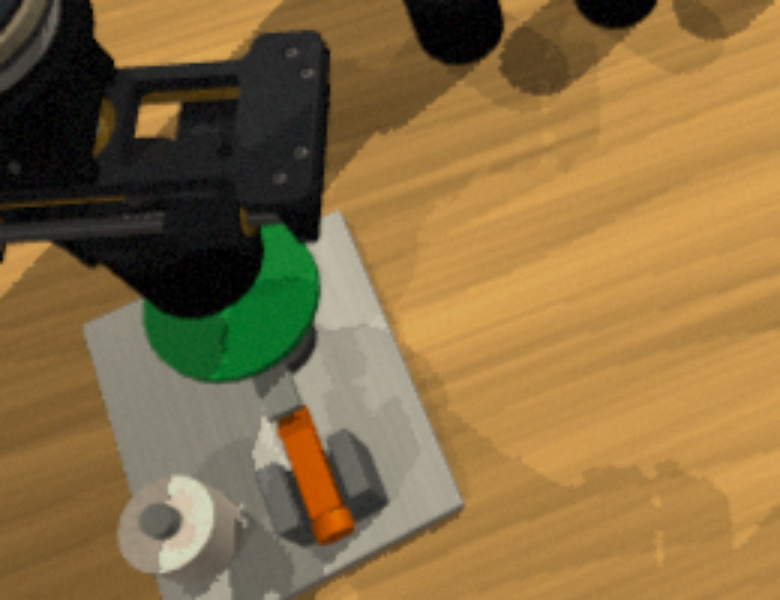

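The jar at crop (205,265) hangs over the green disc. Its measured centre is about (0.531,-0.264), and the underside is at about 0.140, which agrees with the TCP. Lowering to just above contact.

```bash
python3 -m handwheel '[{"travel":[0,-1,8],"roll":0,"gripper":0.9},{"travel":[0,0,10],"roll":0,"gripper":0.9},{"travel":[0,0,10],"roll":0,"gripper":0.9},{"travel":[0,0,8],"roll":0,"gripper":0.9},{"travel":[0,0,5],"roll":0,"gripper":0.9},{"travel":[0,0,3],"roll":0,"gripper":0.9},{"travel":[0,0,3],"roll":0,"gripper":0.9},{"travel":[0,0,3],"roll":0,"gripper":0.9},{"travel":[0,0,0],"roll":0,"gripper":0.9},{"travel":[0,0,0],"roll":0,"gripper":0.9}]' 50
python3 - <<'E'
from h import *
s=monitor.sense();print(s['time_s'],s['position'],s['wrist_force'],s['torque'],s['width'])
E
```

```text
time_s: 7.57
position: [0.5299, -0.2662, 0.122]
tcp_rot: [[-0.957, 0.291, -0.0], [0.291, 0.957, -0.0], [-0.0, -0.0, -1.0]]
wrist_force: [-1.7, 1.1, 2.2]
width: 0.682
7.5667 [ 0.52989424 -0.26619998  0.12200075] [-1.65321063  1.05192818  2.20851959] [0.30756416 0.35100686 0.03285794] 0.6817307850611658
```

```bash
python3 -m handwheel '[{"travel":[0,0,3],"roll":0,"gripper":0.9},{"travel":[0,0,3],"roll":0,"gripper":0.9},{"travel":[0,0,3],"roll":0,"gripper":0.9},{"travel":[0,0,3],"roll":0,"gripper":0.9},{"travel":[0,0,3],"roll":0,"gripper":0.9},{"travel":[0,0,3],"roll":0,"gripper":0.9},{"travel":[0,0,2],"roll":0,"gripper":0.9},{"travel":[0,0,0],"roll":0,"gripper":0.9},{"travel":[0,0,0],"roll":0,"gripper":0.9},{"travel":[0,0,0],"roll":0,"gripper":0.9}]' 50
python3 - <<'E'
from h import *
np.set_printoptions(precision=4,suppress=True)
s=monitor.sense();print(s['time_s'],s['position'],s['wrist_force'],s['torque'],s['width'])
c='scene'
p,d=optics.snapshot(c);save(p,c+'3')
for n in ('black_jar_mid','platform_top'):
        for r in models.regions_of(c,n)[:4]:
            v,u=np.nonzero(r['mask']&(d>0))
            w=world(c,u,v,d[v,u]);print(c,n,r['conf'],r['bbox'],np.percentile(w,2,axis=0),np.percentile(w,98,axis=0))
            if n[0]=='p': h=np.histogram(w[:,2],np.arange(.05,.1,.002)); print(h[0])
a=cv2.imread('pics/scene3.png')[150:350,20:280];cv2.imwrite('pics/s3c.png',cv2.resize(a,None,fx=3,fy=3))
E
```

```text
time_s: 8.4
position: [0.5305, -0.2666, 0.1029]
tcp_rot: [[-0.957, 0.291, 0.002], [0.291, 0.957, -0.001], [-0.002, -0.001, -1.0]]
wrist_force: [-2.7, 1.3, 8.2]
width: 0.678
8.4 [ 0.5305 -0.2666  0.1029] [-2.7197  1.3003  8.2207] [0.4852 0.4797 0.0175] 0.6776077744206793
scene black_jar_mid 0.91 [61.5, 217.0, 119.3, 272.9] [ 0.5051 -0.2887  0.0752] [ 0.558  -0.2418  0.1507]
scene black_jar_mid 0.84 [207.7, 114.6, 237.7, 157.3] [ 0.3374 -0.0254  0.0054] [0.3922 0.0292 0.0808]
scene black_jar_mid 0.66 [151.1, 124.4, 184.8, 169.6] [ 0.327  -0.1332  0.0039] [ 0.3804 -0.0779  0.0806]
scene black_jar_mid 0.63 [264.8, 96.4, 298.5, 142.7] [0.34   0.099  0.0041] [0.3941 0.1537 0.0807]
scene platform_top 0.68 [72.1, 246.4, 132.0, 290.3] [ 0.5284 -0.3073  0.0438] [ 0.5808 -0.2247  0.0733]
[  0   0   0   0   0   0   7  21  26  92 493 153   5   0   0   0   1   0
   1   0   0   1   0   1]
```

View pics/s3c.png

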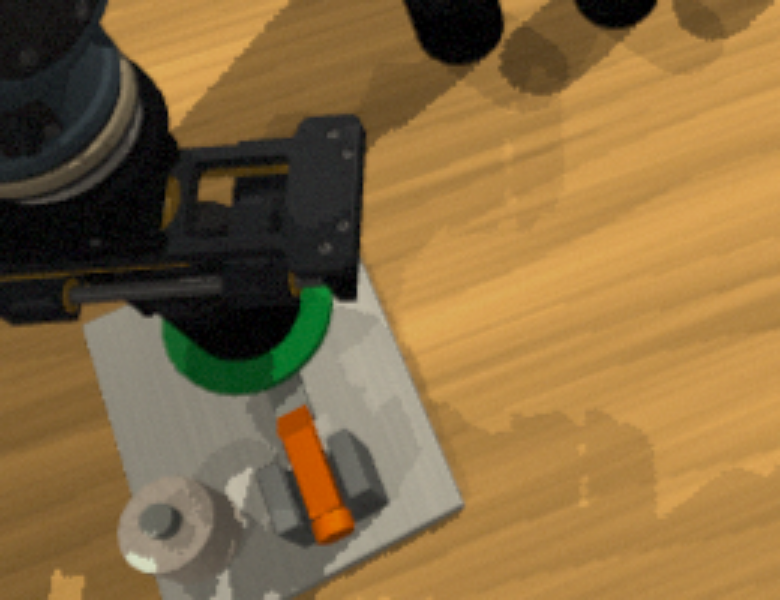

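The platform, the green rim at crop (250,370), reads about 0.071 m, so it is 24 mm down with the jar seated on it. About 6 mm more, then hold.

```bash
python3 -m handwheel '[{"travel":[0,0,3],"roll":0,"gripper":0.9},{"travel":[0,0,3],"roll":0,"gripper":0.9},{"travel":[0,0,0],"roll":0,"gripper":0.9},{"travel":[0,0,0],"roll":0,"gripper":0.9},{"travel":[0,0,0],"roll":0,"gripper":0.9},{"travel":[0,0,0],"roll":0,"gripper":0.9},{"travel":[0,0,0],"roll":0,"gripper":0.9},{"travel":[0,0,0],"roll":0,"gripper":0.9},{"travel":[0,0,0],"roll":0,"gripper":0.9},{"travel":[0,0,0],"roll":0,"gripper":0.9}]' 50
cat > look.py <<'E'
import sys
from h import *
np.set_printoptions(precision=4,suppress=True)
k=sys.argv[1]
s=monitor.sense();print(s['time_s'],s['position'],s['wrist_force'],s['torque'],s['width'])
c='scene'
p,d=optics.snapshot(c);save(p,c+k)
for n in ('black_jar_mid','platform_top'):
        for r in models.regions_of(c,n)[:4]:
            v,u=np.nonzero(r['mask']&(d>0))
            w=world(c,u,v,d[v,u]);
            if w[:,1].mean()>-.2: continue
            print(c,n,r['conf'],r['bbox'],np.percentile(w,2,axis=0),np.percentile(w,98,axis=0))
            if n[0]=='p': h=np.histogram(w[:,2],np.arange(.05,.1,.002)); print(h[0]); print(np.median(w[:,2]))
a=cv2.imread(f'pics/scene{k}.png')[150:350,20:280];cv2.imwrite(f'pics/s{k}c.png',cv2.resize(a,None,fx=3,fy=3))
E
python3 look.py 4
```

```text
time_s: 9.38
position: [0.5305, -0.2666, 0.0974]
tcp_rot: [[-0.957, 0.291, 0.002], [0.291, 0.957, -0.001], [-0.002, -0.001, -1.0]]
wrist_force: [-3.9, 1.6, 10.4]
width: 0.685
9.3833 [ 0.5305 -0.2666  0.0974] [-3.9025  1.6376 10.3757] [0.5679 0.5975 0.0168] 0.6845490555685456
scene black_jar_mid 0.64 [61.8, 218.5, 119.6, 271.8] [ 0.5047 -0.2883  0.0693] [ 0.5755 -0.2351  0.1885]
scene platform_top 0.9 [73.6, 246.9, 132.1, 290.2] [ 0.5266 -0.309   0.0136] [ 0.5816 -0.2255  0.0682]
[  3   0   0   3  13  21  57 389 286  16   0   0   0   1   0   1   0   0
   0   1   0   1   0   1]
0.06541950181759712
```

View pics/s4c.png

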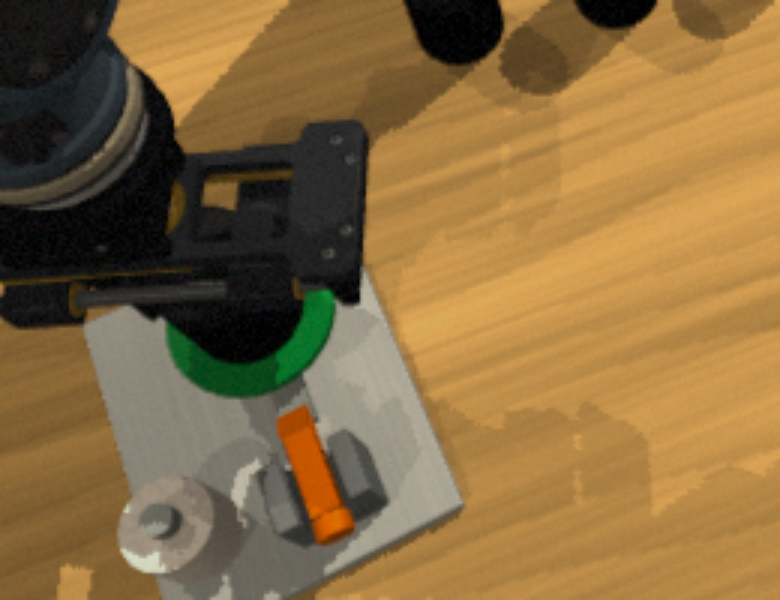

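The green rim reads 0.065 m, 30 mm down and mid-window. The catch doesn't look any different yet, so I'll hold longer and then ease up slowly and check whether the platform stays.

```bash
python3 -m handwheel '[{"travel":[0,0,0],"roll":0,"gripper":0.9},{"travel":[0,0,0],"roll":0,"gripper":0.9},{"travel":[0,0,0],"roll":0,"gripper":0.9},{"travel":[0,0,0],"roll":0,"gripper":0.9},{"travel":[0,0,0],"roll":0,"gripper":0.9},{"travel":[0,0,-1],"roll":0,"gripper":0.9},{"travel":[0,0,-2],"roll":0,"gripper":0.9},{"travel":[0,0,-2],"roll":0,"gripper":0.9},{"travel":[0,0,-1],"roll":0,"gripper":0.9},{"travel":[0,0,0],"roll":0,"gripper":0.9}]' 50
python3 look.py 5
```

```text
time_s: 10.37
position: [0.5305, -0.2666, 0.1028]
tcp_rot: [[-0.957, 0.291, 0.002], [0.291, 0.957, -0.001], [-0.002, -0.001, -1.0]]
wrist_force: [-2.1, 0.5, 9.3]
width: 0.683
10.3667 [ 0.5305 -0.2666  0.1028] [-2.1062  0.5128  9.3417] [0.4917 0.4656 0.0778] 0.6829038906128492
scene black_jar_mid 0.85 [62.6, 215.6, 117.9, 271.3] [ 0.5056 -0.2918  0.0714] [ 0.5705 -0.2399  0.2009]
scene platform_top 0.87 [73.6, 244.6, 131.5, 290.7] [ 0.5305 -0.3072  0.0445] [ 0.5805 -0.2253  0.0733]
[  1   0   0   0   0   0   2  17  22 125 440 159   3   1   0   1   0   0
   0   0   0   0   0   1]
0.07080845291888926
```

View pics/s5c.png

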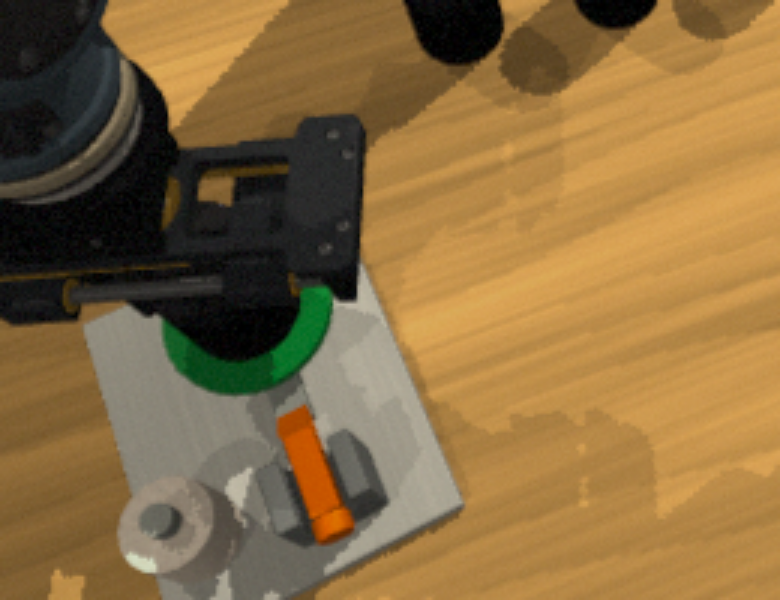

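Force is still about 9 N, so it isn't clear whether the catch is holding. Up 2.5 mm more to tell.

```bash
python3 -m handwheel '[{"travel":[0,0,-1],"roll":0,"gripper":0.9},{"travel":[0,0,-1.5],"roll":0,"gripper":0.9},{"travel":[0,0,0],"roll":0,"gripper":0.9},{"travel":[0,0,0],"roll":0,"gripper":0.9},{"travel":[0,0,0],"roll":0,"gripper":0.9},{"travel":[0,0,0],"roll":0,"gripper":0.9},{"travel":[0,0,0],"roll":0,"gripper":0.9},{"travel":[0,0,0],"roll":0,"gripper":0.9},{"travel":[0,0,0],"roll":0,"gripper":0.9},{"travel":[0,0,0],"roll":0,"gripper":0.9}]' 50
python3 look.py 6
```

```text
time_s: 11.35
position: [0.53, -0.2663, 0.104]
tcp_rot: [[-0.957, 0.291, -0.0], [0.291, 0.957, 0.0], [0.0, 0.0, -1.0]]
wrist_force: [-0.2, -0.2, -2.6]
width: 0.684
11.35 [ 0.53   -0.2663  0.104 ] [-0.2161 -0.2478 -2.5808] [0.0029 0.009  0.0341] 0.6840508808698744
scene black_jar_mid 0.6 [66.1, 216.3, 118.9, 268.7] [ 0.507  -0.2845  0.0777] [ 0.5576 -0.2425  0.1518]
scene platform_top 0.83 [72.4, 244.0, 132.6, 290.6] [ 0.527  -0.3072  0.0446] [ 0.5803 -0.2244  0.0735]
[  0   0   0   0   0   0   3  18  31  68 471 218   8   0   0   0   0   0
   0   0   0   0   0   0]
0.07110064043771455
```

The force fell to −2.6 N, the jar's own weight, while the platform stayed at 0.071 m. The catch holds. Setting the jar down 1 mm and opening.

```bash
python3 -m handwheel '[{"travel":[0,0,0.6],"roll":0,"gripper":0.9},{"travel":[0,0,0.6],"roll":0,"gripper":0.9},{"travel":[0,0,0],"roll":0,"gripper":0.9},{"travel":[0,0,0],"roll":0,"gripper":0.3},{"travel":[0,0,0],"roll":0,"gripper":0.25},{"travel":[0,0,0],"roll":0,"gripper":0.15},{"travel":[0,0,0],"roll":0,"gripper":0.05},{"travel":[0,0,0],"roll":0,"gripper":0},{"travel":[0,0,0],"roll":0,"gripper":0},{"travel":[0,0,0],"roll":0,"gripper":0}]' 20
python3 look.py 7
```

```text
time_s: 12.33
position: [0.53, -0.2663, 0.1029]
tcp_rot: [[-0.957, 0.292, 0.0], [0.292, 0.957, -0.0], [-0.0, -0.0, -1.0]]
wrist_force: [0.4, -0.7, 0.4]
width: 0.978
12.3333 [ 0.53   -0.2663  0.1029] [ 0.3586 -0.745   0.3906] [-0.0326  0.0295 -0.014 ] 0.9783094786180362
scene black_jar_mid 0.97 [63.1, 215.9, 118.9, 270.9] [ 0.5059 -0.2876  0.0752] [ 0.5577 -0.2377  0.1518]
scene platform_top 0.58 [71.0, 249.6, 132.2, 288.5] [ 0.5248 -0.3085  0.013 ] [ 0.5824 -0.2251  0.0756]
[  1   0   1   0   0   0   5  11  31  78 427 212  17   7   2   0   0   0
   0   0   0   0   0   0]
0.07104656581444546
```

```bash
python3 -m handwheel '[{"travel":[0,0,-4],"roll":0,"gripper":0},{"travel":[0,0,-10],"roll":0,"gripper":0},{"travel":[0,0,-15],"roll":0,"gripper":0},{"travel":[0,0,-20],"roll":0,"gripper":0},{"travel":[0,0,-20],"roll":0,"gripper":0},{"travel":[0,0,-20],"roll":0,"gripper":0},{"travel":[0,0,-20],"roll":0,"gripper":0},{"travel":[0,0,-20],"roll":0,"gripper":0},{"travel":[0,0,0],"roll":0,"gripper":0},{"travel":[0,0,0],"roll":0,"gripper":0}]' 
python3 -m handwheel '[{"travel":[12,25,0],"roll":0,"gripper":0},{"travel":[12,25,0],"roll":0,"gripper":0},{"travel":[12,25,0],"roll":0,"gripper":0},{"travel":[12,25,0],"roll":0,"gripper":0},{"travel":[12,25,0],"roll":0,"gripper":0},{"travel":[12,25,0],"roll":0,"gripper":0},{"travel":[0,0,0],"roll":0,"gripper":0},{"travel":[0,0,0],"roll":0,"gripper":0},{"travel":[0,0,0],"roll":0,"gripper":0},{"travel":[0,0,0],"roll":0,"gripper":0}]' 
python3 look.py 8
python3 - <<'E'
from h import *
np.set_printoptions(precision=4,suppress=True)
for c in ('scene','top'):
    p,d=optics.snapshot(c);save(p,c+'9')
    for n in ('black_jar_mid','platform_top','white_candle_mid','amber_jar_mid'):
        for r in models.regions_of(c,n)[:4]:
            v,u=np.nonzero(r['mask']&(d>0));w=world(c,u,v,d[v,u])
            zt=np.percentile(w[:,2],95);top=w[abs(w[:,2]-zt)<.006]
            print(c,n,round(r['conf'],2),'ztop',zt.round(4),'mid',(top.min(0)+top.max(0))[:2]/2)
E
```

```text
time_s: 13.32
position: [0.5307, -0.2668, 0.2338]
tcp_rot: [[-0.957, 0.291, 0.003], [0.291, 0.957, -0.002], [-0.004, -0.001, -1.0]]
wrist_force: [0.1, 0.1, -0.3]
width: 1.0
time_s: 14.15
position: [0.505, -0.1027, 0.2314]
tcp_rot: [[-0.956, 0.292, -0.0], [0.292, 0.956, -0.0], [0.0, -0.0, -1.0]]
wrist_force: [0.7, -0.3, 0.3]
width: 0.996
14.15 [ 0.505  -0.1027  0.2314] [ 0.6601 -0.3174  0.3346] [ 0.0276 -0.0116  0.0373] 0.9964010159469223
scene black_jar_mid 0.85 [60.0, 217.4, 121.2, 270.7] [ 0.5011 -0.2918  0.0711] [ 0.5573 -0.2357  0.1511]
scene platform_top 0.65 [73.5, 227.7, 130.3, 290.1] [ 0.4966 -0.307   0.0131] [ 0.5808 -0.223   0.0739]
[  4   1   0   0   0   0   2  22  28  97 614 230   9   1   0   1   1   0
   1   0   1   1   0   0]
0.07101624420767175
scene black_jar_mid 0.87 ztop 0.0507 mid [0.3888 0.0024]
scene black_jar_mid 0.87 ztop 0.08 mid [ 0.3523 -0.1061]
scene black_jar_mid 0.74 ztop 0.1507 mid [ 0.5281 -0.2654]
scene black_jar_mid 0.65 ztop 0.0803 mid [0.3655 0.1279]
scene white_candle_mid 0.85 ztop 0.0783 mid [0.4891 0.2527]
scene amber_jar_mid 0.67 ztop 0.0803 mid [0.6232 0.1195]
top black_jar_mid 0.82 ztop 0.0805 mid [0.3634 0.0083]
top black_jar_mid 0.72 ztop 0.0804 mid [0.3654 0.127 ]
top white_candle_mid 0.86 ztop 0.0786 mid [0.4892 0.2515]
```

View pics/s8c.png

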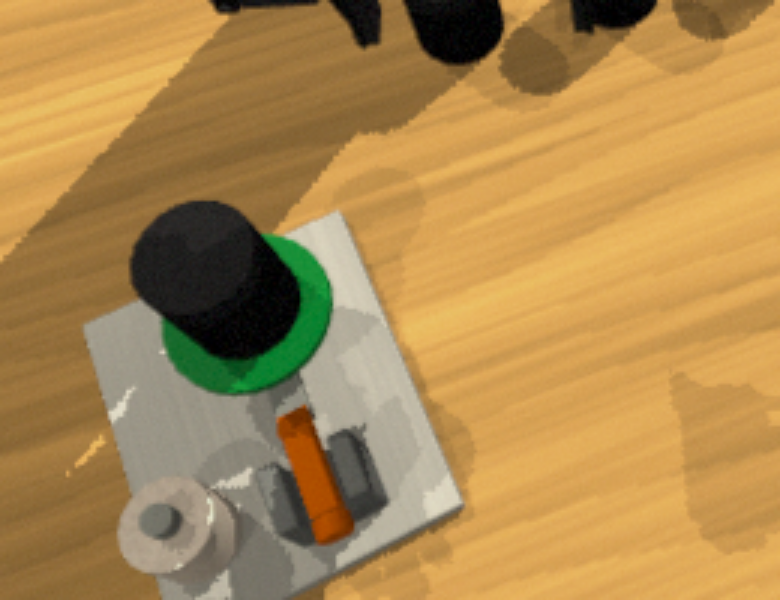

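The jar stands upright at crop (220,280), centred on the green platform. Its lid is at 0.151 m, which is 0.071 plus 78 mm plus bias. The platform is still at 0.071 m with the arm well clear.

```bash
python3 -c "
from bench import workorder
print(workorder.close_job())"
```

```text
the job is handed in; nothing more can be done
None
```

I loaded the farthest of the four look-alike black jars onto the green platform. I pressed the two down together by about 30 mm, held them there, let go and handed the job in at about 14.5 s.

**Last checks (from the camera):**
- **Platform:** it stays at about 0.071 m, under the 0.078 m limit. When I eased off, the wrist force fell to the jar's weight alone while the platform stayed put. I relied on that, because the orange catch never looked any different in the pictures.
- **Jar:** it looks upright, lid at about 0.151 m, with its axis about 2 mm from the platform's centre.
- **Bystanders:** the white candle and amber jar are within about 1 mm of where they started.
- **Arm:** it is well clear of everything, with the gripper open.

**Checks that disagreed or failed:**
- In the final top view the network missed the loaded jar, the platform and the amber jar. For those I have only the scene camera.
- The last scene call also missed the platform. Its height comes from the scene picture just before, also taken after letting go.
- One black jar I never touched gave an odd position and height in the last scene view. The arm partly hid it, and the top view puts it about 6 mm from its first reading.

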